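Orient a headed pin in the gravity chute and set it under the press

ROBOT

A 6-joint arm with a two-finger parallel gripper is mounted at the origin on the work surface. World frame = base frame: x ahead of the robot, y to its left, z up, the work surface at z = 0. Lengths are in mm, angles in rad, forces in N, time in s.
With the tool pointing down it reaches from about 300 to 775 mm from the base axis. Payload 14.6 kg.
Tool frame: the origin (TCP) lies midway between the tips of the shut fingers; the grasp point (between the pads) lies behind it (manip.grip_depth is the z of the grasp point in the tool frame, in mm); z points along the fingers, y is the line along which they close (so a half turn about z gives the same grasp; the last joint's range is limited). The gripper opens to 94 mm and grips with 3 to 60 N. Pads are 16 mm wide; open, the fingers measure 119 mm over their backs; the gripper's body (75 mm by 177 mm) begins 78 mm behind the grasp point.
Start: joints at [-1.27, 0.3, 1.521, -0, 1.321, -0.067], TCP at [197.752, -513.209, 205.446] pointing down, gripper open.
Joint ranges: [-3.03, 3.03], [-0.79, 2.21], [0.23, 2.52], [-1.04, 4.18], [0, 3.07], [-2.55, 2.55]. Speed limits (rad/s): [2.22, 2.22, 2.57, 3.14, 3.14, 3.14].

INTERFACE

Orientations are given as [roll, pitch, yaw] about the fixed x, y, z axes, in that order (R = Rz(yaw) Ry(pitch) Rx(roll)).
In Python, from cell import manip, camrig, probe_bus, order gives the robot as it stands (manip), with the cameras (camrig), the readings (probe_bus) and the job (order).
- The arm moves only by the shell command python3 nudge.py 'ROWS' [OPENING] [FORCE]. ROWS is a JSON list of rows, 1 to 5 of them, each of 6 numbers: dx, dy, dz in mm, then a rotation vector rx, ry, rz in rad; each row is the pose to reach, as a shift and turn from the pose commanded when the command began, along the tool's axes at that moment; what a row does not reach only later rows make up. A row lasts 1/10 s, in which the tool goes at most 50 mm and 0.15 rad, less where a joint would pass 70% of its speed; a pose out of reach is approached as far as the arm can. OPENING is the finger opening in mm, set as the command begins (- or left out keeps the last). The fingers move at their own pace and stop on an object; FORCE is the grip in N (left out, the last holds). Time passes only in rows, so rows that do not move let the fingers close. It prints the time, the measured TCP pose, the force, the opening and the grip force at its end.
- probe_bus.read_state(): the state, without advancing time (a new reading comes with each control period).
- camrig.camera(name): name is "scene" or "top" or "wrist"; returns (picture, depth): 400x640x3 uint8, red, green, blue; 400x640 float32, mm along the optical axis (not along the pixel's ray), 0 where there is no reading.
- camrig.camera_info(name): a dict with "K" (3x3 intrinsics, pixels), "rvec" (rotation vector, rad) and "tvec" (3), from world to camera coordinates, as OpenCV has them; the wrist camera has in their place "mount" (4x4, takes a point from camera to tool coordinates, whose origin is the TCP and whose axes are the flange's). Camera axes: x right, y down, z forward; pixel columns grow to the right and rows downward; lengths in mm; the calibration is good to about 2 mm. A picture is of the moment at which its call begins: read the wrist's pose just before it. camera_info takes no time and is no camera call.
- order.sign_off(): hands the job in; it is judged then, once.
The state is a dict: "clock": time; "joints": joint angles; "qd": joint speeds; "effort": joint torques, N m; "eef_pos": TCP position; "eef_rot": TCP orientation; "wrist_force": force on the tool from outside, world axes, zero at the start; "moment": the same for the moment, N m; "finger_gap": finger opening in mm; "finger_force": force on a finger pad.
Only numpy, scipy, OpenCV 4.12 (cv2) and the standard library are available. Lean on these libraries where they do the work, as an engineer would, in place of code of your own. Each camera call takes 0.05 s, during which the arm holds its last target. There are 200 camera calls.

TASK

Feed the long headed pin into the funnel at the top of the orienting chute so that it slides down and comes to rest hanging head up at the chute's bottom stop, and let go of it. Then take it from there by its head and load it into the slot of the press shuttle's nest, pushed back to the closed end of the slot and resting upright on the underside of its head; let go, and only then push the shuttle in by its knob, fully home under the ram, with the pin still seated. Leave the other things on the bench where they are.

Things in the scene. Friction and masses are not known exactly. Their poses are not given: they have to be found in the camera images.
- pin: long headed steel pin, 135 g: round head 28 mm across, 14 mm thick, on a round shank 14 mm across, 56 mm long. Origin: on the axis at the head's underside; z runs from tip to head (head top z = +14 mm, tip z = -56 mm). Starts lying on the bench on its head's rim and its tip, axis inclined 7 deg with the tip low, origin 14 mm above the bench; can roll
- chute: orienting chute, fixed, place and yaw vary: two rails with an open 17.5 mm slot between them, sloping down 20 deg along its own +x; slippery. Origin: underside centre of its 270 x 110 mm base plate, z up. A pin laid along the slot in the funnel, either way round, drops its shank through the slot, hangs by its head and slides down by itself within a second
- chute_funnel (a point): middle of the funnel (upper end of the chute), on the slot's centre line, level with the rail tops, about 155 mm above the bench. The funnel reaches 49 mm (horizontally) up- and downhill of it; its flanks rise outwards at 25 deg from the slot's edges, 33 mm to each side (4 mm up at 20 mm). A plate 21 mm high closes its uphill end; 16 mm high side guides flare into its lower 33 mm
- chute_stop (a point): where the pin's origin lies when it hangs at the bottom stop: slot centre, level with the rail tops, 86 mm above the bench. The pin stands square to the rails there, its top leaning 20 deg towards the chute's +x, up to 1.8 mm off to a side. Beside the head is free (rails end 14 mm from the centre line, side guides 38 mm uphill); a 27 mm wide stop tab, 23 mm high, stands 16 mm downhill
- press: dark grey bench arbor press, fixed, place and yaw vary: C-frame with ram and hand lever, and in front a guide plate carrying the shuttle. Origin: on the bench below the ram; +x is the way the shuttle slides in, z up. The ram's guide reaches 25 mm and the head 30 mm ahead (-x) of the ram's axis; the ram's tip is 138 mm above the bench
- shuttle (a joint): travel of the shuttle along the press's +x, in m: 0 = fully out, 0.110 = fully home on its end stop, nest under the ram. Starts 0 to 25 mm in; about 4 N of friction; stays where it is left
- nest_seat (a point): where the pin's origin lies when seated: on the nest's top face, 102 mm above the bench. The nest is a dark steel block on the shuttle, 60 mm wide, 63 mm high (plate below it 39 mm above the bench), with a 17 mm wide slot through its full height, open to the press's -x: closed end 7 mm beyond the seat (+x), open front 26 mm before it, widened to 25 mm over the first 8 mm
- shuttle_knob (a point): middle of the shuttle's upright black knob, 28 mm across, 30 mm high, centre 70 mm above the bench, on a short post 120 mm ahead (press -x) of the nest seat; nothing beside it
- short_pin: bystander: the same kind of pin but with a shank only 30 mm long (44 mm in all), lying on the bench; same origin and axes as the long pin. Leave it
- dowel: bystander: plain steel dowel without a head, 14 mm across, 80 mm long, lying on the bench; origin under its middle, x along it. Leave it
- handset: bystander: black rugged handset lying flat, 150 x 82 x 28 mm; origin under its middle, x along its length. Leave it
- driver: bystander: yellow electric screwdriver lying down, about 200 mm long, 39 mm high; origin under it near the middle, x along it towards the bit. Leave it
- scanner: bystander: grey and black barcode scanner lying down, about 185 mm long, 62 mm wide, 48 mm high; origin under it near the middle, x towards its window. Leave it
- wrench: bystander: steel wrench lying flat behind the chute, 160 mm long; origin under its middle. Leave it
- cup: bystander: small grey open cup, 68 mm across, 55 mm high; origin under its middle. Leave it

How it is judged:
By the outcome, as a careful person would: the job done as asked, in the order asked, and still so for the second after the job is handed in, with the robot touching nothing.
It also fails if it takes over 64 s, if anything falls off the work surface, if the arm or the gripper's body presses on something with over 40 N, if the wrist force passes 120 N, or if a joint passes its speed limit or range.

## Working session

There is one attempt and no reset: what is moved stays moved. The work goes in short steps, Python scripts to look and compute and a shell command to move; the robot and the scene stay as the last step left them, time stands still between calls to the robot, and variables do not carry over. Pictures are saved under pics/ and viewed, at most 14 in all, crops included, and the job is handed in when it is done.

```bash
ls; mkdir -p pics
cat > h.py <<'E'
import numpy as np, cv2
from cell import manip, camrig, probe_bus, order
from scipy.spatial.transform import Rotation as R
def cam(name):
    s=probe_bus.read_state(); im,d=camrig.camera(name); i=camrig.camera_info(name); K=np.array(i["K"])
    if name=="wrist":
        M=np.array(i["mount"]); T=np.eye(4); T[:3,:3]=R.from_euler('xyz',s["eef_rot"]).as_matrix(); T[:3,3]=s["eef_pos"]; E=T@M
    else:
        A=np.eye(4); A[:3,:3]=cv2.Rodrigues(np.array(i["rvec"],float))[0]; A[:3,3]=np.ravel(i["tvec"]); E=np.linalg.inv(A)
    return im,d,K,E
def cloud(d,K,E):
    v,u=np.mgrid[:d.shape[0],:d.shape[1]]
    P=np.stack([(u-K[0,2])/K[0,0]*d,(v-K[1,2])/K[1,1]*d,d],-1)
    W=P@E[:3,:3].T+E[:3,3]; W[d<=0]=np.nan
    return W
def save(n,im): cv2.imwrite(n,im[...,::-1])
def totool(p):
    s=probe_bus.read_state(); return R.from_euler('xyz',s["eef_rot"]).inv().apply(np.array(p)-s["eef_pos"])
E
python3 - <<'E'
from h import *
print(manip.grip_depth, probe_bus.read_state())
for n in("top","scene"):
    im,d,K,E=cam(n); save(f"pics/{n}.png",im); np.savez(f"{n}.npz",im=im,d=d,K=K,E=E); print(n,K,E)
E
```

```text
cell.py
nudge.py
pics
-18.8 {'clock': 0.0, 'joints': array([-1.26959735e+00,  3.00457639e-01,  1.52160487e+00,  2.73172375e-05,
        1.32071789e+00, -6.66204587e-02]), 'qd': array([ 0.0008842 , -0.00010764,  0.000326  , -0.00179272, -0.00051527,
       -0.00010246]), 'effort': array([-8.55256494e-04, -5.31812525e+01, -3.52735126e+01,  7.08008185e-02,
        2.44121393e-02, -9.45766601e-05]), 'eef_pos': array([ 197.6808738 , -512.94961487,  204.88366087]), 'eef_rot': array([-3.14040931e+00, -1.05470078e-04,  3.67812592e-01]), 'wrist_force': array([-0.04288978,  1.18847759, -0.07972704]), 'moment': array([-0.00223343, -0.03938198,  0.01985491]), 'finger_force': 0.0, 'finger_gap': 93.70065327624138}
top [[408.95071053   0.         323.16948502]
 [  0.         408.95071053 196.76049815]
 [  0.           0.           1.        ]] [[ 1.64106264e-02 -9.98516549e-01  5.19171718e-02  5.55107332e+02]
 [-9.99862699e-01 -1.65077016e-02 -1.44152858e-03  4.88224381e+01]
 [ 2.29642333e-03 -5.18863872e-02 -9.98650354e-01  1.10287993e+03]
 [ 0.00000000e+00  0.00000000e+00  0.00000000e+00  1.00000000e+00]]
scene [[407.20430197   0.         313.26186591]
 [  0.         407.20430197 202.67163865]
 [  0.           0.           1.        ]] [[ 6.49109670e-01  5.42950146e-01 -5.32786801e-01  1.20647084e+03]
 [ 7.60503000e-01 -4.47460090e-01  4.70547187e-01 -4.67280847e+02]
 [ 1.70828341e-02 -7.10622690e-01 -7.03365886e-01  8.78002063e+02]
 [ 0.00000000e+00  0.00000000e+00  0.00000000e+00  1.00000000e+00]]
```

View pics/top.png

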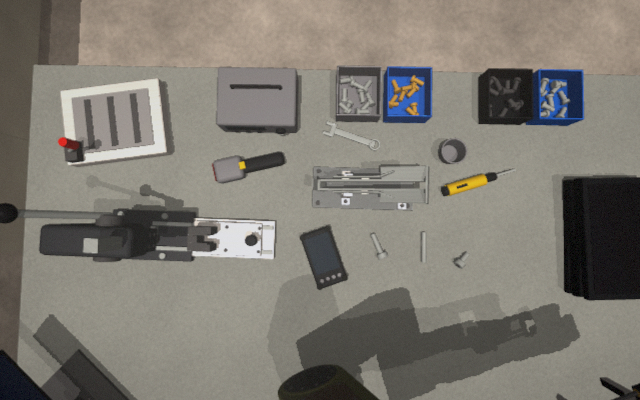

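View pics/scene.png

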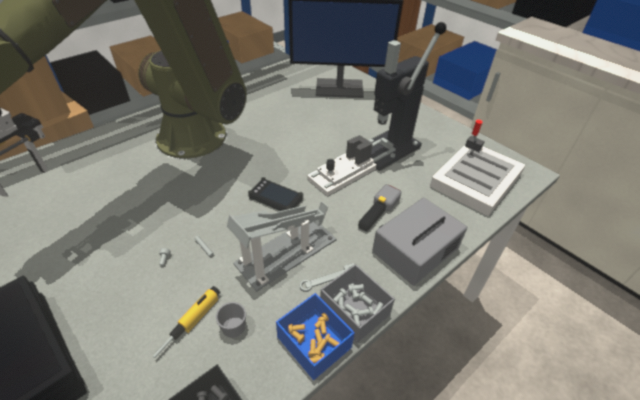

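The top view shows the long pin at about (378,246), the dowel at (423,246), the short pin at (460,258), the chute at (370,187), and the shuttle with its knob at (251,240). The scene view shows the chute and the press. Next I measure heights in these regions.

Run:
```python
from h import *
z=np.load("top.npz"); im,d,K,E=[z[k] for k in("im","d","K","E")]; W=cloud(d,K,E)
c=lambda a:cv2.resize(a,None,fx=6,fy=6,interpolation=cv2.INTER_CUBIC)
save("pics/c1.png",c(im[155:270,300:432]))
print(np.round(W[300:310:5,200:210:5].reshape(-1,3)))
np.set_printoptions(linewidth=250,suppress=True)
print("chute z rows 160-212 step3, cols 308-436 step 6"); print(np.round(W[160:213:3,308:437:6,2]).astype(int))
print("press z"); print(np.round(W[215:265:4,180:280:5,2]).astype(int))
b=W[225:270,365:392]; m=(b[...,2]>6)
p=b[m]; print("pin",p.mean(0), m.sum()); 
for q in p[np.argsort(p[:,0])][::4]: print(np.round(q,1))
```

```text
[[332. 371.  -0.]
 [332. 358.  -0.]
 [319. 370.   1.]
 [319. 357.  -0.]]
chute z rows 160-212 step3, cols 308-436 step 6
[[  1   1   1   4   0   5  -3  -4  -2  -3  -3  -2  -3  -1   0   1   1   0  -1   5   0   0]
 [  0   3   0   1   0  -2   0   0   2   0   3  -1  -2   0   2   3   2   4  -1   2  -4  -1]
 [ -4   5   1   5   4   1  -1  -2  -3   1  -3  -2   0 153 160 165 167 174 178 184 191   3]
 [  1   9  11  10   8   7   8  11   6   8   6  11  11 146 152 162 168 173 174 179 186  -2]
 [ -2   8   9   6   4   9  14  13   9   9   8  10   7 146 153 156 161 170 172 178 185  -2]
 [ -2   9   9  13  11   7 111 106   6  10   9   8 153 145 151 154 157 163 169 176 184  -1]
 [ -4  96   9  10   9   4 100  94   7 118 121  11   8 142 145 152 153 161 165 171 182  -2]
 [ -3  99  84  77  85  91  96 104 105 112 115 120 126 128 138 139 145 148 151 158 181   1]
 [  2 102  81   8   5   7  10   8   9   8  12  10   7   7   8   7   8   8   0  -2 180  -2]
 [  3  97  82   7  11   8   9  14  10   9  10  10   6   7   6   9   6  10  -2  -2 179  -1]
 [ -1   8  69  74  79  88 102 103 113 115 124 130 135 144 145 148 155
[... 6508 characters left out ...]
.5   15.3]
[ 466.1 -117.5   23.3]
[ 466.5 -114.    28.8]
[ 468.3 -107.3   20.6]
[ 468.8 -114.6   25. ]
[ 470.7 -102.2   19.4]
[ 470.9 -110.    20.1]
[ 473.3 -102.2   19.1]
[ 475.6 -100.2   14.5]
[ 476.3 -107.    22.2]
[ 478.5 -107.7   17.4]
[480.9 -97.2  16.5]
[483.5 -97.4  14.7]
[485.8 -92.5  12. ]
[486.3 -99.6  17.9]
[488.9 -99.9  16. ]
[491.2 -94.9  13.3]
[491.7 -99.3  20.1]
[494.1 -94.4  16.8]
[496.4 -89.6  13.1]
[496.9 -96.6  19.9]
[499.2 -89.1  16.3]
[501.9 -97.4  13.5]
[504.  -84.9   7.2]
[504.5 -94.5  15.2]
[507.  -95.   11.6]
[509.5 -84.3  12. ]
[509.8 -91.7  15.9]
[512.2 -86.9  12. ]
[514.9 -89.6  11.5]
[517.6 -89.2  14. ]<stdin>:8: RuntimeWarning: invalid value encountered in cast
```

View pics/c1.png

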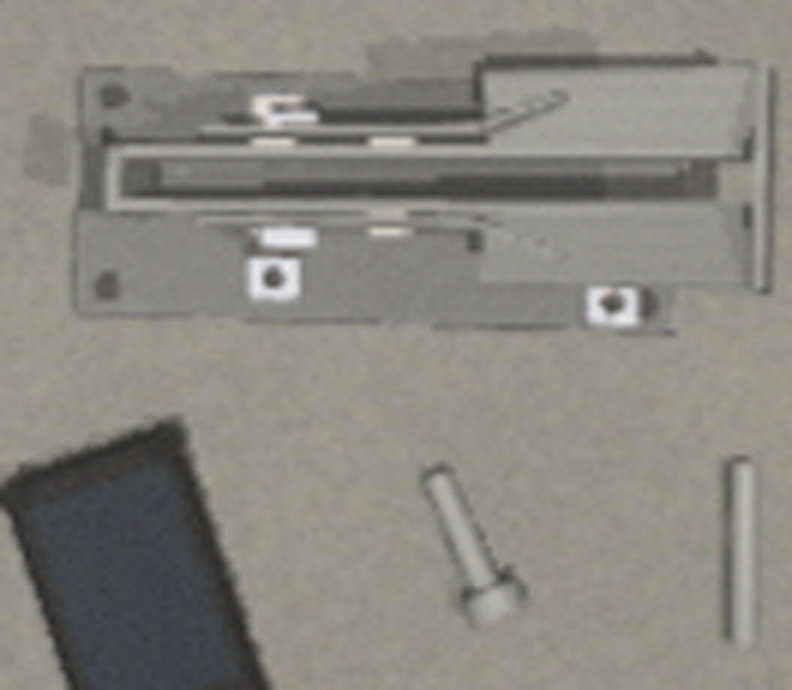

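The crop shows the pin's head at crop (492,597), px (382,254), and its tip at (437,470), px (373,233). The funnel is at the right end of the chute, so the chute's downhill +x is about world +y. I move to above the pin for a closer look.

```bash
python3 nudge.py '[[40,-28,-10,0,0,0],[80,-56,-20,0,0,0],[120,-84,-30,0,0,0],[160,-112,-40,0,0,0],[200,-140,-50,0,0,0]]' 94; python3 nudge.py '[[40,-28,-10,0,0,0],[80,-56,-20,0,0,0],[120,-84,-30,0,0,0],[160,-112,-40,0,0,0],[200,-145,-50,0,0,0]]'; python3 nudge.py '[[0,0,0,0,0,0],[0,0,0,0,0,0],[0,0,0,0,0,0]]'
python3 - <<'E'
from h import *
np.set_printoptions(suppress=True,precision=3)
print(camrig.camera_info("wrist"))
im,d,K,E=cam("wrist"); save("pics/w1.png",im); np.savez("w1.npz",im=im,d=d,K=K,E=E); print(E, probe_bus.read_state()["eef_rot"])
E
```

```text
clock: 0.6
eef_pos: [334.6, -308.8, 255.7]
eef_rot: [-3.141, 0.0, 0.367]
wrist_force: [0.6, 0.2, 0.0]
finger_gap: 94.3
finger_force: 0.0
clock: 1.1
eef_pos: [467.9, -103.9, 305.2]
eef_rot: [-3.142, 0.0, 0.368]
wrist_force: [0.7, -0.2, 0.3]
finger_gap: 93.9
finger_force: 0.0
clock: 1.4
eef_pos: [466.7, -106.6, 304.5]
eef_rot: [-3.141, 0.001, 0.367]
wrist_force: [-0.7, -0.3, 0.3]
finger_gap: 93.8
finger_force: 0.0
{'K': array([[335.999,   0.   , 313.178],
       [  0.   , 335.999, 198.695],
       [  0.   ,   0.   ,   1.   ]]), 'mount': array([[   0.   ,   -0.961,   -0.276,   80.389],
       [   1.   ,    0.001,   -0.001,    0.211],
       [   0.001,   -0.276,    0.961, -179.366],
       [   0.   ,    0.   ,    0.   ,    1.   ]])}
[[  0.359  -0.897  -0.259 541.959]
 [ -0.933  -0.345  -0.098 -77.944]
 [ -0.001   0.277  -0.961 483.797]
 [  0.      0.      0.      1.   ]] [-3.141  0.001  0.366]
```

View pics/w1.png

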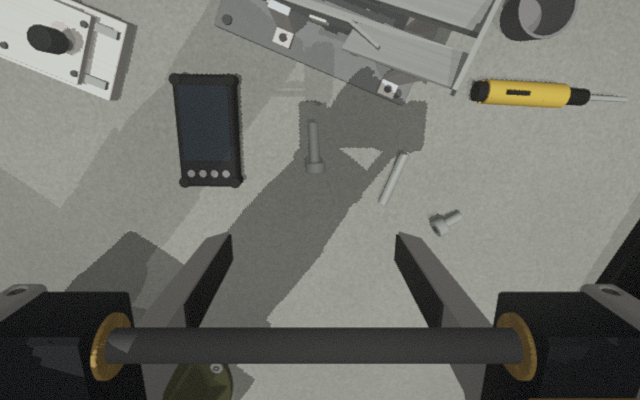

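The wrist view shows the pin between its tip at (312,122) and its head at (315,166). I fit the pin's pose here, and the chute from the top view.

Run:
```python
from h import *
np.set_printoptions(suppress=True,precision=2)
z=np.load("w1.npz"); im,d,K,E=[z[k] for k in("im","d","K","E")]; W=cloud(d,K,E)
b=W[112:182,298:332]; p=b[(b[...,2]>5)]
def fit(p):
  c=p[:,:2].mean(0); u=np.linalg.svd(p[:,:2]-c)[2][0]; u*=np.sign(u[0]); t=(p[:,:2]-c)@u; return c,u,t
c,u,t=fit(p); print("bench",np.nanmedian(W[200:220,300:320,2]),c,u,np.degrees(np.arctan2(u[1],u[0])),np.percentile(t,[0,1,99,100]),len(p))
n=np.array([-u[1],u[0]]); s=(p[:,:2]-c)@n
for a in np.arange(-40,40,6):
  m=(t>=a)&(t<a+6)
  if m.any(): print(a,m.sum(),np.percentile(s[m],[2,50,98]),np.percentile(p[m,2],95))
# pixel-based
def ray(u_,v_,zz,K,E):
  r=E[:3,:3]@np.array([(u_-K[0,2])/K[0,0],(v_-K[1,2])/K[1,1],1]); return E[:3,3]+r*(zz-E[2,3])/r[2]
print("px tip",ray(312,122,9,K,E),"head end",ray(315.5,170,15,K,E))
z=np.load("top.npz"); im,d,K,E=[z[k] for k in("im","d","K","E")]; W=cloud(d,K,E)
f=lambda x,y,zz:ray(300+(x-2.5)/6,155+(y-2.5)/6,zz,K,E)
print("base corners",f(75,315,8),f(675,330,8),f(85,68,8))
for x,zz in((120,86),(300,107),(450,126),(560,141),(680,155)):
  print("slot",f(x,157,zz),f(x,200,zz), (f(x,157,zz)+f(x,200,zz))/2)
print("endplate",f(755,290,172),f(755,65,185),"tab",f(112,150,100),f(112,207,100))
```

```text
bench 0.21417801886735788 [ 482.07 -101.98] [0.91 0.42] 24.98131249816183 [-30.42 -29.56  37.94  38.51] 604
-34 25 [-12.49   0.89  12.93] 28.50756236498603
-28 84 [-13.47  -0.04  13.36] 29.510769196659005
-22 92 [-12.45  -1.1   12.8 ] 28.15418146522888
-16 48 [-5.84  1.16  6.9 ] 24.85280701559749
-10 42 [-6.31 -0.51  6.5 ] 20.43231247166623
-4 44 [-6.67 -0.88  6.08] 19.58045339427968
2 42 [-5.91  0.13  5.86] 19.07426851887679
8 42 [-6.08 -0.33  6.65] 18.06659332649004
14 49 [-6.53  0.36  6.24] 17.064792321338892
20 41 [-6.83 -1.11  5.71] 16.34443880297829
26 47 [-5.87  0.91  6.67] 15.480551269929844
32 42 [-6.23 -0.6   6.29] 15.121533227223003
38 6 [-2.15  1.13  4.45] 13.84178656771482
px tip [516.42 -85.44   9.  ] head end [ 456.52 -113.77   15.  ]
base corners [583.87  76.46   8.  ] [ 581.58 -191.39    8.  ] [694.72  73.95   8.  ]
slot [647.82  56.96  86.  ] [629.9   56.65  86.  ] [638.86  56.81  86.  ]
slot [647.12 -16.51 107.  ] [629.57 -16.74 107.  ] [638.34 -16.63 107.  ]
slot [646.36 -75.21 126.  ] [629.14 -75.38 126.  ] [637.75 -75.29 126.  ]
slot [ 645.68 -116.59  141.  ] [ 628.72 -116.72  141.  ] [ 637.2  -116.66  141.  ]
slot [ 645.14 -160.74  155.  ] [ 628.42 -160.82  155.  ] [ 636.78 -160.78  155.  ]
endplate [ 593.31 -185.73  172.  ] [ 677.5  -182.16  185.  ] tab [649.37  60.17 100.  ] [625.94  59.78 100.  ]
```

Run:
```python
from h import *
np.set_printoptions(suppress=True,precision=2)
for n in("top.npz","w1.npz"):
  z=np.load(n); W=cloud(z["d"],z["K"],z["E"]).reshape(-1,3); W=W[~np.isnan(W[:,0])]
  u=np.array([.0095,1]); o=np.array([638.4,0]); s=(W[:,:2]-o)@[1,-.0095]; t=W[:,1]
  for lo,hi in((9.5,13.5),(-13.5,-9.5)):
    m=(s>lo)&(s<hi)&(t>-180)&(t<45); y,zz=t[m],W[m,2]
    m2=abs(zz-(86-np.tan(.349)*(y-42)))<12; y,zz=y[m2],zz[m2]
    if len(y)<10: continue
    r=np.median(zz+np.tan(.349)*y); print(n,lo,len(y),"stop y",(r-86)/np.tan(.349),"funnel y",(r-155)/np.tan(.349),"free slope",np.degrees(np.arctan(np.polyfit(y,zz,1)[0])))
  m=(abs(s)<28)&(t>-200)&(t<-165)&(W[:,2]>170); print("endplate y",np.percentile(t[m],[2,50,98]),W[m,2].max() if m.any() else 0)
  m=(abs(s)<12)&(t<75)&(t>40)&(W[:,2]>85);print("tab",np.percentile(t[m],[2,50,98]) if m.any() else 0,np.percentile(W[m,2],95) if m.any() else 0, np.percentile(s[m],[3,97]) if m.any() else 0)
print("tool delta to grasp",totool([484.8,-100.7,4]))
```

```text
top.npz 9.5 173 stop y 50.80751091263972 funnel y -138.8072802863238 free slope -20.011939984450976
top.npz -13.5 119 stop y 50.00635413491936 funnel y -139.60843706404415 free slope -21.50237266862908
endplate y [-190.14 -181.55 -166.45] 196.5729462863419
tab [40.66 68.2  72.97] 103.85433857966125 [-11.76  11.18]
w1.npz 9.5 470 stop y 51.30065367853231 funnel y -138.3141375204312 free slope -20.90842440669845
w1.npz -13.5 729 stop y 50.99942462353916 funnel y -138.61536657542433 free slope -20.183208934057134
endplate y [-186.59 -181.32 -166.34] 196.1679387228578
tab 0 0 0
tool delta to grasp [ 19.36   0.85 300.56]
```

```bash
python3 nudge.py '[[10,0,45,0,0,-0.069],[19,1,90,0,0,-0.069],[19,1,140,0,0,-0.069],[19,1,190,0,0,-0.069],[19,1,235,0,0,-0.069]]' 40; python3 nudge.py '[[0,0,25,0,0,0],[0,0,45,0,0,0],[0,0,60,0,0,0],[0,0,65,0,0,0],[0,0,65,0,0,0]]'; python3 nudge.py '[[0,0,0,0,0,0],[0,0,0,0,0,0],[0,0,0,0,0,0],[0,0,0,0,0,0],[0,0,0,0,0,0]]' 0 40; python3 nudge.py '[[0,0,-20,0,0,0],[0,0,-60,0,0,0],[0,0,-110,0,0,0],[0,0,-160,0,0,0],[0,0,-210,0,0,0]]'
```

```text
clock: 1.95
eef_pos: [484.1, -101.0, 67.7]
eef_rot: [-3.141, 0.001, 0.435]
wrist_force: [1.3, -0.8, 0.6]
finger_gap: 57.7
finger_force: 0.0
clock: 2.45
eef_pos: [484.7, -100.7, 4.6]
eef_rot: [-3.141, 0.001, 0.435]
wrist_force: [-0.1, -0.1, 0.6]
finger_gap: 40.2
finger_force: 0.0
clock: 2.95
eef_pos: [485.5, -100.0, 5.3]
eef_rot: [3.141, -0.001, 0.437]
wrist_force: [-0.3, -0.0, 2.5]
finger_gap: 12.9
finger_force: 40.0
clock: 3.45
eef_pos: [484.7, -99.7, 217.0]
eef_rot: [-3.141, 0.0, 0.437]
wrist_force: [0.4, -0.3, -1.5]
finger_gap: 12.6
finger_force: 40.0
```

```bash
python3 nudge.py '[[24,20,0,0,0,-0.15],[49,40,0,0,0,-0.3],[73,60,0,0,0,-0.45],[97,80,0,0,0,-0.6],[121,99,0,0,0,-0.75]]'; python3 nudge.py '[[0,0,0,0,0,-0.15],[0,0,0,0,0,-0.3],[0,0,0,0,0,-0.374],[0,0,0,0,0,-0.374],[0,0,0,0,0,-0.374]]'; python3 nudge.py '[[0,0,0,0,-0.12,0],[0,0,0,0,-0.227,0],[0,0,0,0,-0.227,0],[0,0,0,0,-0.227,0]]'
python3 - <<'E'
from h import *
np.set_printoptions(suppress=True,precision=2)
im,d,K,E=cam("wrist"); save("pics/w2.png",im); np.savez("w2.npz",im=im,d=d,K=K,E=E); print(totool([637.1,-138,163.5]))
E
```

```text
clock: 3.95
eef_pos: [637.8, -138.7, 214.5]
eef_rot: [-3.141, 0.0, 1.193]
wrist_force: [-0.6, 0.9, -0.5]
finger_gap: 12.7
finger_force: 40.0
clock: 4.45
eef_pos: [636.7, -138.4, 214.8]
eef_rot: [-3.141, -0.0, 1.558]
wrist_force: [0.6, -0.1, -0.6]
finger_gap: 12.9
finger_force: 40.0
clock: 4.85
eef_pos: [636.8, -137.9, 214.9]
eef_rot: [3.142, 0.225, 1.56]
wrist_force: [-0.3, -0.4, -0.8]
finger_gap: 12.9
finger_force: 40.0
[12.04  0.31 50.09]
```

View pics/w2.png

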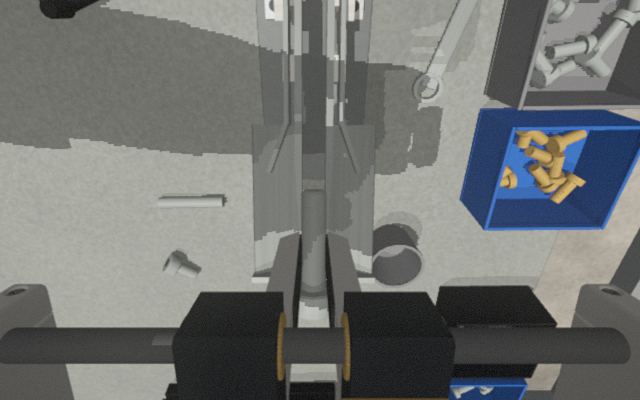

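The wrist view shows the pin held between the fingers, tip at (313,192) downhill, lined up over the slot. I lower it and release.

```bash
python3 nudge.py '[[8,0,34,0,0,0],[11,0,46,0,0,0],[12,0,50,0,0,0],[12,0,50,0,0,0],[12,0,50,0,0,0]]'; python3 nudge.py '[[0,0,0,0,0,0],[0,0,0,0,0,0],[0,0,-2,0,0,0],[0,0,-10,0,0,0]]' 21; python3 nudge.py '[[-10,0,-40,0,0,0],[-20,0,-80,0,0,0],[-20,0,-80,0,0,0]]' 60
python3 - <<'E'
from h import *
im,d,K,E=cam("wrist"); save("pics/w3.png",im); np.savez("w3.npz",im=im,d=d,K=K,E=E)
im,d,K,E=cam("top"); np.savez("t3.npz",im=im,d=d,K=K,E=E)
E
```

```text
clock: 5.4
eef_pos: [637.2, -138.3, 164.8]
eef_rot: [3.14, 0.227, 1.56]
wrist_force: [-0.2, -0.1, -0.9]
finger_gap: 12.6
finger_force: 40.0
clock: 5.8
eef_pos: [636.6, -135.7, 173.2]
eef_rot: [-3.141, 0.227, 1.561]
wrist_force: [-0.4, 0.4, 0.0]
finger_gap: 20.7
finger_force: 0.1
clock: 6.1
eef_pos: [638.3, -137.5, 263.1]
eef_rot: [3.131, 0.229, 1.559]
wrist_force: [-0.5, 0.6, 0.5]
finger_gap: 41.4
finger_force: 0.0
```

View pics/w3.png

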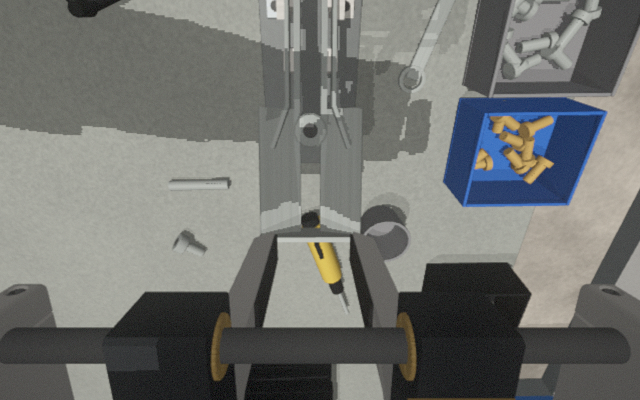

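The pin is sliding down the slot, with its head at (312,128). I move over the stop, tilting to 20°.

```bash
python3 nudge.py '[[48,0,-4,0,-0.03,0],[96,0,-8,0,-0.06,0],[144,0,-12,0,-0.09,0],[193,0,-16,0,-0.122,0],[241,0,-19,0,-0.122,0]]' 60; python3 nudge.py '[[0,0,0,0,0,0],[0,0,0,0,0,0],[0,0,0,0,0,0],[0,0,0,0,0,0]]'
python3 - <<'E'
from h import *
np.set_printoptions(suppress=True,precision=2)
im,d,K,E=cam("wrist"); save("pics/w4.png",im); np.savez("w4.npz",im=im,d=d,K=K,E=E)
W=cloud(d,K,E).reshape(-1,3)
a=np.array([.0095*.342,.342,.94]); o=np.array([638.9,50.8,86])
t=(W-o)@a; s=(W-o)@[1,-.0095,0]; y=(W-o)@np.array([0,.94,-.342])
m=(abs(t-14)<4)&(abs(s)<22)&(abs(y)<15); print(m.sum(),np.median(t[m]),np.percentile(s[m],[2,50,98]),np.percentile(y[m],[2,50,98]))
m=(abs(s)<12)&(y>12)&(y<30)&(t>5)&(t<30); print("tab",np.percentile(y[m],[2,50,98]),np.percentile(t[m],98))
m=(abs(s)<14)&(abs(s)>9)&(y<-25)&(y>-60)&(abs(t)<10); print("rail t",np.median(t[m]))
print(totool(o))
E
```

```text
clock: 6.7
eef_pos: [638.3, 104.3, 218.2]
eef_rot: [-3.139, 0.351, 1.563]
wrist_force: [0.2, 0.2, -0.2]
finger_gap: 60.1
finger_force: 0.0
clock: 7.1
eef_pos: [639.3, 100.4, 220.1]
eef_rot: [3.142, 0.349, 1.559]
wrist_force: [-0.4, -0.3, -0.1]
finger_gap: 59.8
finger_force: 0.0
629 13.87505595993761 [-11.79   0.56  12.88] [-12.8   -0.51  11.07]
tab [14.84 17.67 18.18] 24.518840043062855
rail t -0.1262978173404838
[ -0.78   0.16 143.07]
```

View pics/w4.png

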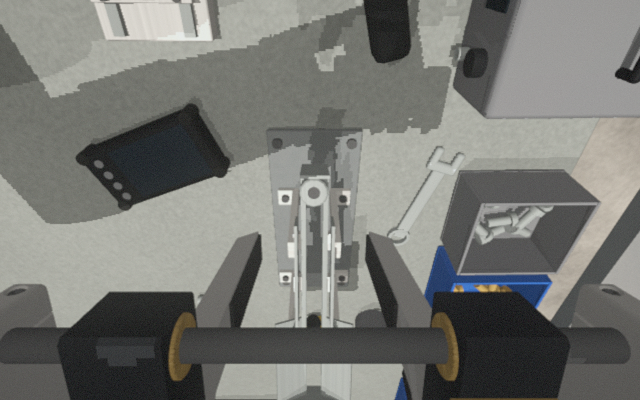

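The pin hangs at the stop with its head at (314,192), within about 1 mm of the expected place. I grip the head just above the rails.

```bash
python3 nudge.py '[[-1.5,0.5,45,0,0,0],[-1.5,0.5,90,0,0,0],[-1.5,0.5,120,0,0,0],[-1.5,0.5,135,0,0,0],[-1.5,0.5,141,0,0,0]]' 46; python3 nudge.py '[[0,0,0,0,0,0],[0,0,0,0,0,0]]';  python3 -c "
from h import *
print(totool([638.9,50.8,86]))"; python3 nudge.py '[[0,0,0,0,0,0],[0,0,0,0,0,0],[0,0,0,0,0,0],[0,0,0,0,0,0]]' 0 40
python3 - <<'E'
from h import *
np.set_printoptions(suppress=True,precision=1,linewidth=220)
# press measurement from top view t3 + top
for n in("top.npz","t3.npz"):
  z=np.load(n); W=cloud(z["d"],z["K"],z["E"])
  b=W[222:256,188:216].reshape(-1,3); m=(abs(b[:,2]-102)<6); print(n,"nest",b[m].mean(0),np.percentile(b[m],[2,98],axis=0))
  b=W[228:250,240:262].reshape(-1,3); m=(abs(b[:,2]-84)<6); print("knob",b[m].mean(0),np.percentile(b[m],[2,98],axis=0))
z=np.load("top.npz"); save("pics/c5.png",cv2.resize(z["im"][205:270,170:285],None,fx=6,fy=6,interpolation=cv2.INTER_CUBIC))
E
```

```text
clock: 7.65
eef_pos: [639.0, 51.2, 87.3]
eef_rot: [-3.141, 0.349, 1.56]
wrist_force: [-0.5, 0.1, -0.2]
finger_gap: 45.9
finger_force: 0.0
clock: 7.85
eef_pos: [639.9, 52.6, 89.6]
eef_rot: [3.139, 0.349, 1.56]
wrist_force: [-1.0, 1.0, -0.5]
finger_gap: 46.2
finger_force: 0.0
[-0.45915551 -1.03122122  4.02729199]
clock: 8.25
eef_pos: [639.4, 52.5, 88.6]
eef_rot: [3.141, 0.349, 1.561]
wrist_force: [-0.1, 2.1, 3.7]
finger_gap: 27.0
finger_force: 40.0
top.npz nest [500.8 350.4 102.1] [[472.2 321.   98. ]
 [530.3 375.1 105.7]]
knob [498.  226.3  84.1] [[485.4 214.8  80.9]
 [510.1 239.1  87.7]]
t3.npz nest [500.9 350.4 102. ] [[472.4 321.2  97.7]
 [530.4 374.9 105.7]]
knob [498.2 226.4  83.8] [[485.3 214.8  80.2]
 [510.  239.4  88. ]]
```

View pics/c5.png

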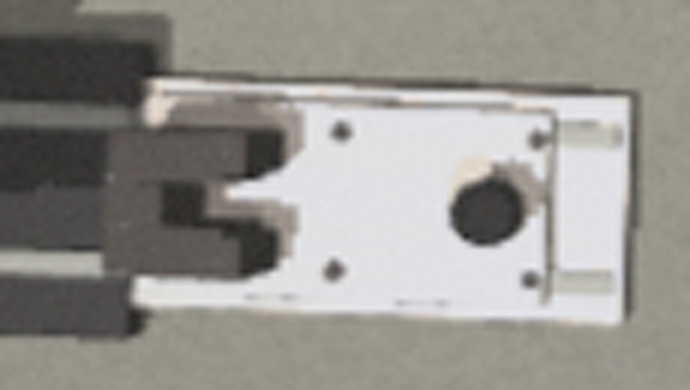

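The crop shows the nest from x≈105 to 290 in crop pixels, its slot opening right (press -x), and the knob at crop (487,211). Knob and nest positions agree with the 120 mm spacing. I lift the pin and check the clearance to the press.

```bash
python3 nudge.py '[[0,0,-15,0,0,0],[0,0,-45,0,0,0],[0,0,-90,0,0,0],[0,0,-110,0,0,0]]'
python3 - <<'E'
from h import *
np.set_printoptions(suppress=True,precision=1,linewidth=220)
P=[]
for n in("top.npz","scene.npz"):
  z=np.load(n); P.append(cloud(z["d"],z["K"],z["E"]).reshape(-1,3))
P=np.vstack(P); P=P[(abs(P[:,0]-500)<110)&(P[:,1]>330)&(P[:,1]<800)]
for h in range(110,420,20):
  m=(P[:,2]>=h)&(P[:,2]<h+20)
  if m.sum()>5: print(h,m.sum(),"ymin",np.percentile(P[m,1],[1,5,50]),"x",np.percentile(P[m,0],[2,98]))
E
```

```text
clock: 8.65
eef_pos: [640.3, 91.4, 196.2]
eef_rot: [3.137, 0.348, 1.56]
wrist_force: [-0.8, -0.8, -1.0]
finger_gap: 27.0
finger_force: 40.0
110 138 ymin [515.  516.  520.9] x [481.3 537.5]
130 185 ymin [427.7 428.9 519.2] x [488.8 537.8]
150 188 ymin [428.3 430.  518.3] x [491.1 536.8]
170 206 ymin [416.1 417.8 517.9] x [484.7 537.2]
190 329 ymin [414.8 416.2 422.2] x [480.1 536.6]
210 337 ymin [414.5 416.2 436.8] x [480.7 536.8]
230 249 ymin [411.3 412.7 419.8] x [480.2 537.4]
250 419 ymin [410.2 412.5 419.7] x [476.4 556.7]
270 606 ymin [410.7 412.6 453.2] x [466.7 559.8]
290 1068 ymin [411.7 413.5 470.9] x [466.  559.1]
310 2687 ymin [416.7 421.5 511.6] x [477.4 556.8]
330 310 ymin [428.8 430.1 449.4] x [491.8 561.2]
350 308 ymin [428.9 430.1 447.3] x [491.  561.5]
370 343 ymin [429.1 430.4 451.2] x [491.6 561.3]
390 515 ymin [429.6 431.  448.5] x [490.7 562. ]
410 197 ymin [554.2 555.4 558.9] x [541.5 572.3]
```

The press head's front is at y≈412 and the seat at about 346. The camera side would come too close, so I turn the tool half a turn on the way, with the camera away from the press.

```bash
python3 nudge.py '[[0,0,0,0,0.12,0],[0,0,0,0,0.24,0],[0,0,0,0,0.349,0],[0,0,0,0,0.349,0]]'; python3 nudge.py '[[40,-28,0,0,0,-0.15],[80,-56,0,0,0,-0.3],[120,-85,0,0,0,-0.45],[160,-113,0,0,0,-0.6],[198,-141,0,0,0,-0.75]]'; for i in 1 2 ; do :; done; python3 nudge.py '[[0,0,0,0,0,-0.15],[0,0,0,0,0,-0.3],[0,0,0,0,0,-0.45],[0,0,0,0,0,-0.6],[0,0,0,0,0,-0.75]]';python3 nudge.py '[[0,0,0,0,0,-0.15],[0,0,0,0,0,-0.3],[0,0,0,0,0,-0.45],[0,0,0,0,0,-0.6],[0,0,0,0,0,-0.75]]';python3 nudge.py '[[0,0,0,0,0,-0.15],[0,0,0,0,0,-0.3],[0,0,0,0,0,-0.45],[0,0,0,0,0,-0.6],[0,0,0,0,0,-0.75]]'; python3 nudge.py '[[0,0,0,0,0,0],[0,0,0,0,0,0],[0,0,0,0,0,0]]'
python3 - <<'E'
from h import *
np.set_printoptions(suppress=True,precision=3)
im,d,K,E=cam("wrist"); save("pics/w6.png",im); np.savez("w6.npz",im=im,d=d,K=K,E=E); s=probe_bus.read_state(); print(s["joints"],s["eef_pos"],s["eef_rot"])
E
```

```text
clock: 9.05
eef_pos: [639.8, 88.1, 192.6]
eef_rot: [3.141, -0.003, 1.558]
wrist_force: [-0.5, -0.5, -1.3]
finger_gap: 27.1
finger_force: 40.0
clock: 9.55
eef_pos: [498.9, 291.1, 191.9]
eef_rot: [-3.141, 0.002, 2.318]
wrist_force: [1.1, 0.3, -0.5]
finger_gap: 27.0
finger_force: 40.0
clock: 10.05
eef_pos: [500.2, 289.7, 191.7]
eef_rot: [-3.139, 0.001, 3.068]
wrist_force: [-0.5, 0.8, -1.0]
finger_gap: 26.7
finger_force: 40.0
clock: 10.55
eef_pos: [500.2, 289.7, 191.7]
eef_rot: [-3.139, -0.001, -2.465]
wrist_force: [0.4, -1.1, -0.1]
finger_gap: 26.8
finger_force: 40.0
clock: 11.05
eef_pos: [500.2, 289.7, 191.7]
eef_rot: [-3.141, -0.002, -1.715]
wrist_force: [-0.1, 0.4, -1.5]
finger_gap: 26.9
finger_force: 40.0
clock: 11.35
eef_pos: [500.4, 289.4, 191.5]
eef_rot: [-3.141, -0.001, -1.725]
wrist_force: [0.2, -0.5, -0.9]
finger_gap: 26.9
finger_force: 40.0
[ 0.461  0.374  1.456 -0.001  1.312 -2.526] [500.478 289.338 191.447] [-3.141 -0.    -1.725]
```

View pics/w6.png

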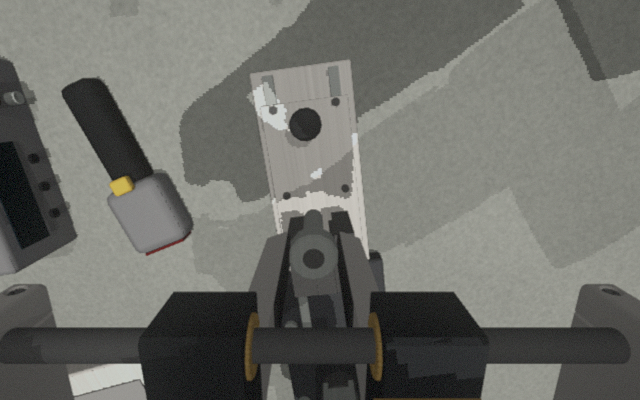

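The pin is held upright at (313,258), its shank pointing down to (313,212), with the knob at (305,124) and the nest behind the fingers. I compute the pin's axis and cross-check the knob and nest.

Run:
```python
from h import *
np.set_printoptions(suppress=True,precision=1,linewidth=220)
z=np.load("w6.npz"); W=cloud(z["d"],z["K"],z["E"]); F=W.reshape(-1,3)
m=(abs(F[:,0]-500)<12)&(abs(F[:,1]-285)<20)&(F[:,2]>128)&(F[:,2]<225); p=F[m]
for h in range(130,225,8):
  q=p[(p[:,2]>=h)&(p[:,2]<h+8)]
  if len(q)>5: print(h,len(q),"x",np.percentile(q[:,0],[3,50,97]),"y",np.percentile(q[:,1],[3,50,97]))
m=(abs(F[:,2]-84)<6)&(np.hypot(F[:,0]-498,F[:,1]-226)<20); print("knob",F[m].mean(0),np.percentile(F[m],[2,98],axis=0),m.sum())
m=(abs(F[:,2]-102)<6)&(abs(F[:,0]-501)<45)&(F[:,1]>310)&(F[:,1]<385); print("nest",m.sum(),np.percentile(F[m],[1,99],axis=0))
# top: nest edges along y bins
for n in("top.npz","t3.npz"):
  z=np.load(n); T=cloud(z["d"],z["K"],z["E"]); T=T.reshape(-1,3); T=T[(abs(T[:,2]-102)<7)&(abs(T[:,0]-501)<40)&(T[:,1]>315)&(T[:,1]<385)]
  for y in range(318,382,8):
    q=T[(T[:,1]>=y)&(T[:,1]<y+8),0]; q=np.sort(q); 
    if len(q)>3: g=np.diff(q); k=g.argmax(); print(y,len(q),"x",q[0],q[-1],"gap",q[k],q[k+1])
# slot from colour/edges at top image: row profile through the slot
z=np.load("top.npz"); im=z["im"].mean(-1)
for c in (199,202,205,208,211): print(c,im[222:256,c].astype(int))
```

```text
130 30 x [494.3 500.1 506.3] y [284.3 285.1 289.6]
138 59 x [494.  499.7 506.2] y [284.1 285.2 289.4]
146 71 x [494.1 499.7 506.3] y [284.3 285.1 288.9]
154 76 x [493.8 499.7 506.1] y [284.2 285.1 289.8]
162 69 x [494.5 499.7 505.3] y [284.1 284.9 288. ]
186 114 x [488.7 498.4 511. ] y [277.3 278.8 284.3]
194 577 x [488.8 499.2 511.2] y [277.4 282.7 303.5]
202 1297 x [489.5 500.4 510.8] y [279.6 290.5 301.8]
knob [497.1 226.1  83.8] [[485.  214.   81.4]
 [509.2 238.4  85.4]] 849
nest 991 [[470.9 320.5  97.1]
 [529.9 375.8 103.7]]
318 44 x 470.02217712088975 528.6985289268472 gap 487.53299996799467 514.0231419335636
326 58 x 470.2230118229443 528.5849585526742 gap 491.82788118399924 509.06679486625166
334 58 x 472.74630947961487 528.5245669664562 gap 491.83469602149967 509.0237691751362
342 58 x 472.5199876525242 528.4105425821007 gap 491.9420116359273 511.1984125895729
350 72 x 472.260027048435 530.6039332976401 gap 525.7600282985461 528.1891226052832
358 87 x 472.1179959399029 530.5026539926869 gap 501.23934233844324 503.6994020842492
366 80 x 472.02747112579715 530.3642525987891 ga
[... 820 characters left out ...]
117 119 105  65  81  89  88  86  86  83  86  90  64  50  48  46  50  44  42  57  81  87  88  89  88  86  87  89 162 216 222 221 222]
202 [133 120 122 114  76  81  90  88  91  89  93  89  87  70  55  52  49  48  47  45  46  80  90  91  87  88  93  89  90 154 214 222 222 221]
205 [131 120 120 119  77  86  91  86  89  88  91  88  88 106 118 123 120 120 123  75  51  80  90  89  88  90  96  93  86 138 209 224 223 223]
208 [127 122 121 121  83  86  91  91  92  89  92  89  65 118 202 215 154 120 121  78  43  46  65  88  87  91  92  90  92 114 205 224 222 223]
211 [116 122 121 120  83  58  55  55  52  54  48  46  47 201 223 224 162 122 121  82  56  47  52  52  50  51  50  51  55 148 216 224 187 214]
```

Pin axis at (500.2, 290.7), upright. Slot centre x≈500.5, seat y≈346.3 (two consistent estimates). I move over the slot 6 mm before the seat.

```bash
python3 nudge.py '[[-25,4,0,0,0,0],[-49,7,0,0,0,0],[-49,7,10,0,0,0],[-49,7,18,0,0,0],[-49,7,18,0,0,0]]'; python3 nudge.py '[[0,0,0,0,0,0],[0,0,0,0,0,0],[0,0,0,0,0,0]]'
python3 - <<'E'
from h import *
np.set_printoptions(suppress=True,precision=1,linewidth=220)
s=probe_bus.read_state(); e=s["eef_pos"]; print(e)
im,d,K,E=cam("wrist"); save("pics/w7.png",im[190:330,230:400].repeat(4,0).repeat(4,1)); W=cloud(d,K,E); F=W.reshape(-1,3)
p=F[(abs(F[:,0]-500)<12)&(abs(F[:,1]-e[1]+3)<20)&(F[:,2]>112)&(F[:,2]<225)]
for h in range(112,215,8):
  q=p[(p[:,2]>=h)&(p[:,2]<h+8)]
  if len(q)>5: print(h,len(q),"x",np.percentile(q[:,0],[3,50,97]),"y",np.percentile(q[:,1],[3,50,97]))
T=F[(abs(F[:,2]-102)<4)&(abs(F[:,0]-501)<40)&(F[:,1]>315)&(F[:,1]<385)]
for y in range(316,380,6):
  q=np.sort(T[(T[:,1]>=y)&(T[:,1]<y+6),0])
  if len(q)>3: g=np.diff(q); k=g.argmax(); print(y,len(q),"x",q[0],q[-1],"gap",q[k],q[k+1])
E
```

```text
clock: 11.9
eef_pos: [500.5, 337.7, 171.7]
eef_rot: [3.14, -0.002, -1.724]
wrist_force: [-0.4, -0.3, -1.4]
finger_gap: 26.6
finger_force: 40.0
clock: 12.2
eef_pos: [501.2, 338.4, 173.8]
eef_rot: [-3.141, 0.0, -1.723]
wrist_force: [-0.3, -0.1, -0.8]
finger_gap: 26.7
finger_force: 40.0
[501.2 338.4 173.8]
112 27 x [495.1 500.6 507.2] y [333.4 334.6 338.8]
120 65 x [494.8 500.6 507. ] y [333.2 334.2 338.3]
128 64 x [495.  500.  506.7] y [333.2 334.4 338.4]
136 82 x [494.6 500.5 507.1] y [333.  334.2 338.7]
144 68 x [495.3 500.6 506.2] y [333.2 334.  337.6]
152 8 x [498.8 500.8 502.9] y [332.9 333.4 333.6]
168 113 x [488.9 499.6 511.1] y [326.4 327.8 335. ]
176 415 x [488.6 498.5 510.7] y [326.4 329.8 351. ]
184 1446 x [489.8 500.8 511.1] y [328.7 339.5 351.2]
192 15 x [488.  488.4 488.9] y [341.9 344.5 347.6]
200 26 x [488.1 488.5 489. ] y [341.7 345.2 347.7]
208 15 x [488.1 488.5 489. ] y [342.  345.  347.9]
316 156 x 469.8153679330841 529.2424442759468 gap 486.9964432944868 511.8799876310573
322 344 x 469.58064799117324 529.653277456741 gap 487.03957736002815 508.3341092843637
328 412 x 469.86483123093785 529.5763762018562 gap 491.1279005387038 508.20804910013516
334 400 x 469.98435430221207 529.575777127031 gap 491.16758868593524 508.38480642639286
340 386 x 470.0495846081826 529.8389617892993 gap 491.3067959712752 508.8384455597583
346 368 x 470.1458950799465 529.9053327157012 gap 491.4287540084226 510.5508528790103
352 307 x 470.3961170321368 529.4752744092161 gap 495.08713729721416 511.7304338390109
358 143 x 470.52741725060946 522.9832828855688 gap 491.50661693302453 519.7271493842172
364 16 x 470.45502212041583 488.24075332712937 gap 473.55431183243184 486.64959396500404
```

View pics/w7.png

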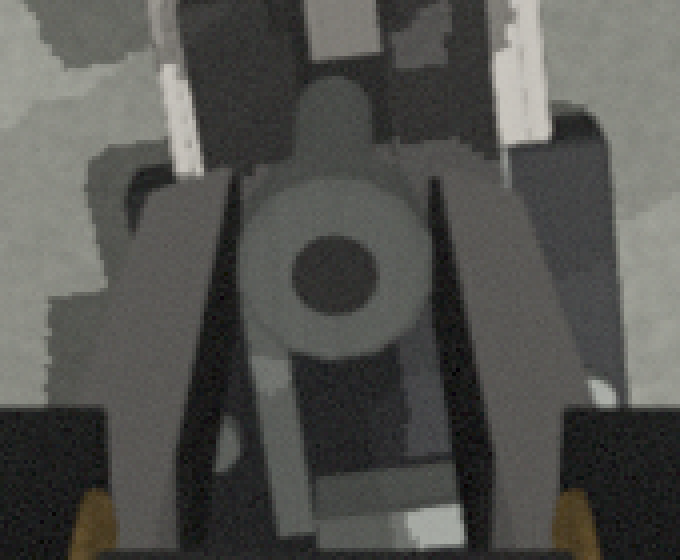

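In the wrist frame the pin axis is at x 500.8 and the slot centre at 499.9, so I shift -0.9 mm in x and descend.

```bash
python3 nudge.py '[[0.1,0.9,0,0,0,0],[0.1,0.9,8,0,0,0],[0.1,0.9,16,0,0,0],[0.1,0.9,24,0,0,0],[0.1,0.9,24,0,0,0]]'; python3 nudge.py '[[0,0,10,0,0,0],[0,0,20,0,0,0],[0,0,30,0,0,0],[0,0,36,0,0,0],[0,0,36,0,0,0]]'; python3 nudge.py '[[0,0,2,0,0,0],[0,0,4,0,0,0],[0,0,5,0,0,0],[0,0,5,0,0,0]]'
python3 - <<'E'
from h import *
np.set_printoptions(suppress=True,precision=1,linewidth=220)
s=probe_bus.read_state(); e=s["eef_pos"]; print(e,s["wrist_force"])
im,d,K,E=cam("wrist"); F=cloud(d,K,E).reshape(-1,3)
p=F[(np.hypot(F[:,0]-500,F[:,1]-e[1])<9)&(F[:,2]<150)]; print("headtop",np.median(p[:,2]),len(p))
p=F[(np.hypot(F[:,0]-500,F[:,1]-e[1])<17)&(F[:,2]<150)&(F[:,2]>110)]; print(np.percentile(p,[2,98],axis=0))
p=F[(abs(F[:,0]-500)<28)&(abs(F[:,0]-500)>12)&(F[:,1]>322)&(F[:,1]<340)&(abs(F[:,2]-102)<5)]; print("nesttop",np.median(p[:,2]))
E
```

```text
clock: 12.75
eef_pos: [499.6, 338.4, 147.6]
eef_rot: [3.14, -0.002, -1.722]
wrist_force: [0.1, -0.2, -0.5]
finger_gap: 26.9
finger_force: 40.0
clock: 13.25
eef_pos: [499.7, 338.5, 112.1]
eef_rot: [3.14, -0.001, -1.722]
wrist_force: [0.7, -1.0, -0.6]
finger_gap: 26.9
finger_force: 40.0
clock: 13.65
eef_pos: [500.1, 338.8, 108.4]
eef_rot: [-3.142, 0.0, -1.722]
wrist_force: [-0.5, 0.3, -0.2]
finger_gap: 26.8
finger_force: 40.0
[500.1 338.8 108.4] [-0.5  0.3 -0.2]
headtop 118.91567272473146 1340
[[484.9 327.1 111.4]
 [513.7 351.6 147.1]]
nesttop 102.10839502736172
```

```bash
python3 nudge.py '[[-2,0.3,0,0,0,0],[-4,0.5,0,0,0,0],[-5,0.7,0,0,0,0],[-5,0.7,0,0,0,0]]'; python3 nudge.py '[[-0.6,0.1,0,0,0,0],[-0.6,0.1,0,0,0,0]]'; python3 nudge.py '[[-0.6,0.1,0,0,0,0],[-0.6,0.1,0,0,0,0]]'
```

```text
clock: 14.1
eef_pos: [500.1, 344.0, 108.3]
eef_rot: [3.142, 0.0, -1.722]
wrist_force: [0.2, 0.1, -1.2]
finger_gap: 26.8
finger_force: 40.0
clock: 14.3
eef_pos: [500.2, 344.4, 108.4]
eef_rot: [-3.142, 0.0, -1.722]
wrist_force: [0.4, -0.3, -1.5]
finger_gap: 26.9
finger_force: 40.0
clock: 14.5
eef_pos: [500.2, 344.8, 108.4]
eef_rot: [-3.142, -0.0, -1.722]
wrist_force: [-0.5, -2.2, 0.6]
finger_gap: 26.9
finger_force: 40.0
```

```bash
python3 nudge.py '[[-0.5,0.1,0,0,0,0],[-0.5,0.1,0,0,0,0]]'; python3 nudge.py '[[-0.5,0.1,1,0,0,0],[-0.5,0.1,2,0,0,0],[-0.5,0.1,2.5,0,0,0],[-0.5,0.1,2.5,0,0,0]]'; python3 nudge.py '[[0,0,0.7,0,0,0],[0,0,0.7,0,0,0]]'
python3 - <<'E'
from h import *
np.set_printoptions(suppress=True,precision=1,linewidth=220)
im,d,K,E=cam("wrist"); F=cloud(d,K,E).reshape(-1,3)
p=F[(np.hypot(F[:,0]-500,F[:,1]-346)<9)&(F[:,2]<150)]; print("headtop",np.median(p[:,2]),len(p))
p=F[(np.hypot(F[:,0]-500,F[:,1]-346)<18)&(F[:,2]<119)&(F[:,2]>108)]; print(np.percentile(p,[1,99],axis=0))
p=F[(abs(F[:,2]-102)<4)&(abs(F[:,0]-500)<28)&(F[:,1]>310)&(F[:,1]<345)]; print("front",np.percentile(p[:,1],[1]))
p=F[(abs(F[:,2]-84)<6)&(np.hypot(F[:,0]-498,F[:,1]-226)<22)]; print("knob",np.percentile(p,[2,98],axis=0).mean(0))
E
```

```text
clock: 14.7
eef_pos: [500.2, 345.3, 108.4]
eef_rot: [-3.142, -0.0, -1.722]
wrist_force: [-0.2, -3.9, 1.1]
finger_gap: 26.8
finger_force: 40.0
clock: 15.1
eef_pos: [500.1, 346.0, 105.7]
eef_rot: [3.141, -0.0, -1.722]
wrist_force: [0.8, -3.8, 0.3]
finger_gap: 26.8
finger_force: 40.0
clock: 15.3
eef_pos: [500.1, 346.0, 105.1]
eef_rot: [3.142, 0.0, -1.722]
wrist_force: [0.4, -3.7, 0.6]
finger_gap: 26.7
finger_force: 40.0
headtop 115.71877497219754 1317
[[484.9 334.  108.6]
 [513.4 359.9 117.8]]
front [321.]
knob [497.4 228.1  83.1]
```

```bash
python3 nudge.py '[[0,0,0.5,0,0,0],[0,0,0.5,0,0,0]]'; python3 nudge.py '[[0,0,0.5,0,0,0],[0,0,0.5,0,0,0]]'
```

```text
clock: 15.55
eef_pos: [500.2, 346.2, 105.1]
eef_rot: [-3.141, 0.0, -1.722]
wrist_force: [-2.2, -2.5, 4.1]
finger_gap: 27.0
finger_force: 40.0
clock: 15.75
eef_pos: [500.2, 346.4, 105.0]
eef_rot: [-3.141, 0.001, -1.722]
wrist_force: [-2.3, -4.5, 8.9]
finger_gap: 26.9
finger_force: 40.0
```

The pin is firmly seated. I release, lift, and check.

```bash
python3 nudge.py '[[0,0,-0.5,0,0,0],[0,0,-0.5,0,0,0],[0,0,-0.5,0,0,0],[0,0,-0.5,0,0,0]]' 48; python3 nudge.py '[[0,0,-10,0,0,0],[0,0,-40,0,0,0],[0,0,-80,0,0,0],[30,0,-80,0,0,0],[60,0,-80,0,0,0]]'; python3 nudge.py '[[40,0,0,0,0,0],[80,0,0,0,0,0],[120,0,0,0,0,0],[120,0,0,0,0,0],[120,0,0,0,0,0]]' 0
python3 - <<'E'
from h import *
np.set_printoptions(suppress=True,precision=1,linewidth=220)
im,d,K,E=cam("top"); F=cloud(d,K,E).reshape(-1,3)
p=F[(np.hypot(F[:,0]-500,F[:,1]-347)<18)&(F[:,2]>109)&(F[:,2]<125)]; print("head",np.percentile(p,[2,50,98],axis=0),len(p))
im2,d,K,E=cam("wrist"); F=cloud(d,K,E).reshape(-1,3)
p=F[(abs(F[:,2]-84)<6)&(np.hypot(F[:,0]-498,F[:,1]-228)<25)]; print("knob",np.percentile(p,[2,98],axis=0),len(p))
a=im[200:275,150:300].repeat(5,0).repeat(5,1)
save("pics/t8.png",a); s=probe_bus.read_state();print(s["eef_pos"],s["joints"])
E
```

```text
clock: 16.15
eef_pos: [500.1, 346.1, 104.5]
eef_rot: [3.141, 0.0, -1.722]
wrist_force: [-0.3, 0.3, -0.0]
finger_gap: 48.0
finger_force: 0.0
clock: 16.65
eef_pos: [491.2, 286.5, 186.3]
eef_rot: [-3.139, 0.002, -1.721]
wrist_force: [0.6, -1.4, -0.3]
finger_gap: 48.0
finger_force: 0.0
clock: 17.15
eef_pos: [459.5, 202.9, 183.3]
eef_rot: [-3.115, -0.036, -1.777]
wrist_force: [-0.4, 0.1, -0.7]
finger_gap: 11.6
finger_force: 0.0
head [[487.8 335.3 111.4]
 [500.  347.1 115.9]
 [513.5 360.7 119.3]] 112
knob [[484.7 214.6  78.8]
 [509.  237.9  85.3]] 577
[459.6 203.5 182.8] [ 0.4  0.2  1.7 -0.   1.2 -2.6]
```

View pics/t8.png

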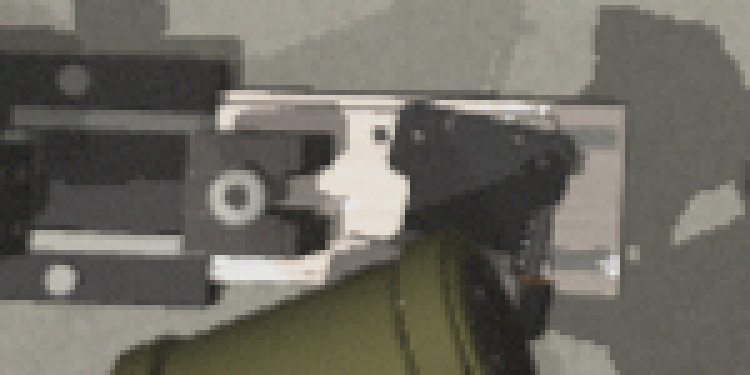

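The head sits in the nest at about (237,195) in the crop, top at z≈116, centre (500.3, 347). The shuttle is unmoved. The last joint is near its limit, so I turn back, closing the fingers to push.

```bash
python3 nudge.py '[[0,0,-2,0,0,0.14],[0,0,-4,0,0,0.28],[0,0,-6,0,0,0.42],[0,0,-8,0,0,0.56],[0,0,-10,0,0,0.70]]' 0; python3 nudge.py '[[0,0,0,0,0,0.14],[0,0,0,0,0,0.28],[0,0,0,0,0,0.42],[0,0,0,0,0,0.56],[0,0,0,0,0,0.66]]'; python3 nudge.py '[[0,0,0,0,0,0],[0,0,0,0,0,0]]'
python3 - <<'E'
from h import *
np.set_printoptions(suppress=True,precision=3)
s=probe_bus.read_state(); print(s["joints"],s["eef_rot"],totool([497.5,183,120]))
R0=R.from_euler('xyz',s["eef_rot"]); Rt=R.from_euler('xyz',[np.pi,0,np.pi-.02]); print((R0.inv()*Rt).as_rotvec())
E
```

```text
clock: 17.75
eef_pos: [459.3, 204.1, 192.5]
eef_rot: [-3.098, -0.011, -2.481]
wrist_force: [-0.2, -0.9, -0.8]
finger_gap: 0.7
finger_force: 0.0
clock: 18.25
eef_pos: [459.3, 204.2, 192.4]
eef_rot: [-3.101, 0.018, -3.14]
wrist_force: [-0.6, 0.1, -0.1]
finger_gap: 0.5
finger_force: 0.0
clock: 18.45
eef_pos: [459.1, 203.8, 192.4]
eef_rot: [-3.1, 0.017, -3.132]
wrist_force: [0.8, -0.4, 0.6]
finger_gap: 0.2
finger_force: 0.0
[ 0.369  0.206  1.67  -0.047  1.264 -1.197] [-3.1    0.017 -3.132] [-36.949 -18.137  73.866]
[-0.041  0.018  0.03 ]
```

```bash
python3 nudge.py '[[-20,-9,20,-0.04,0.018,0.03],[-37,-18,45,-0.04,0.018,0.03],[-37,-18,74,-0.04,0.018,0.03],[-37,-18,74,-0.04,0.018,0.03]]'; python3 nudge.py '[[0,0,0,0,0,0],[0,0,0,0,0,0]]'
python3 - <<'E'
from h import *
np.set_printoptions(suppress=True,precision=3)
s=probe_bus.read_state(); print(s["eef_rot"],s["eef_pos"],totool([497.5,183,62]))
E
```

```text
clock: 18.85
eef_pos: [496.0, 181.8, 116.7]
eef_rot: [-3.139, -0.006, 3.119]
wrist_force: [0.3, 0.1, 0.4]
finger_gap: 0.9
finger_force: 0.0
clock: 19.05
eef_pos: [497.8, 183.1, 121.7]
eef_rot: [-3.141, 0.002, 3.119]
wrist_force: [0.2, -0.4, 0.3]
finger_gap: 0.5
finger_force: 0.0
[-3.141  0.002  3.119] [497.827 183.06  121.65 ] [ 0.463 -0.041 59.65 ]
```

```bash
python3 nudge.py '[[0,0,25,0,0,0],[0,0,50,0,0,0],[0,0,59,0,0,0],[0,0,59,0,0,0],[0,0,59,0,0,0]]'; python3 nudge.py '[[0,4,0,0,0,0],[0,8,0,0,0,0],[0,11,0,0,0,0],[0,14,0,0,0,0],[0,16,0,0,0,0]]'; python3 nudge.py '[[0,2,0,0,0,0],[0,4,0,0,0,0],[0,6,0,0,0,0],[0,8,0,0,0,0],[0,10,0,0,0,0]]'
```

```text
clock: 19.55
eef_pos: [498.0, 182.7, 62.5]
eef_rot: [-3.141, 0.002, 3.118]
wrist_force: [-0.3, 0.1, -0.6]
finger_gap: 0.6
finger_force: 0.0
clock: 20.05
eef_pos: [497.7, 198.8, 61.0]
eef_rot: [-3.14, 0.0, 3.118]
wrist_force: [-0.5, -0.2, -0.0]
finger_gap: 0.4
finger_force: 0.0
clock: 20.55
eef_pos: [498.0, 208.3, 60.9]
eef_rot: [-3.14, 0.0, 3.117]
wrist_force: [-0.4, -4.0, 1.1]
finger_gap: 0.4
finger_force: 2.2
```

```bash
python3 nudge.py '[[0,4,0,0,0,0],[0,9,0,0,0,0],[0,15,0,0,0,0],[0,21,0,0,0,0],[-0.5,27,0,0,0,0]]'; python3 nudge.py '[[0,6,0,0,0,0],[0,12,0,0,0,0],[0,18,0,0,0,0],[0,24,0,0,0,0],[-0.5,29,0,0,0,0]]'; python3 nudge.py '[[0,4,0,0,0,0],[0,8,0,0,0,0],[0,11,0,0,0,0],[0,14,0,0,0,0],[-0.5,17,0,0,0,0]]'
```

```text
clock: 21.05
eef_pos: [498.8, 235.7, 60.9]
eef_rot: [-3.14, -0.0, 3.117]
wrist_force: [-3.0, -5.4, 2.0]
finger_gap: 0.1
finger_force: 2.5
clock: 21.55
eef_pos: [499.9, 264.8, 60.8]
eef_rot: [-3.14, -0.001, 3.118]
wrist_force: [-2.5, -4.7, 1.8]
finger_gap: 0.5
finger_force: 2.4
clock: 22.05
eef_pos: [500.8, 281.6, 60.7]
eef_rot: [-3.14, -0.001, 3.118]
wrist_force: [-3.7, -4.1, 1.1]
finger_gap: 0.2
finger_force: 2.2
```

```bash
python3 nudge.py '[[0,2,0,0,0,0],[0,4,0,0,0,0],[0,6,0,0,0,0],[0,8,0,0,0,0],[0,8,0,0,0,0]]'; python3 nudge.py '[[0,1,0,0,0,0],[0,2,0,0,0,0],[0,2,0,0,0,0]]'
```

```text
clock: 22.55
eef_pos: [501.3, 289.7, 60.7]
eef_rot: [-3.141, 0.0, 3.118]
wrist_force: [-1.9, -0.3, -0.6]
finger_gap: 0.3
finger_force: 0.6
clock: 22.85
eef_pos: [501.4, 291.4, 60.7]
eef_rot: [-3.14, -0.0, 3.117]
wrist_force: [-2.3, -2.2, -0.3]
finger_gap: 0.3
finger_force: 1.4
```

```bash
python3 nudge.py '[[0,1,0,0,0,0],[0,2,0,0,0,0],[0,2,0,0,0,0]]'; python3 nudge.py '[[0,1,0,0,0,0],[0,2,0,0,0,0],[0,2,0,0,0,0]]'
```

```text
clock: 23.15
eef_pos: [501.5, 293.4, 60.8]
eef_rot: [-3.14, 0.0, 3.117]
wrist_force: [-1.8, -3.0, -1.0]
finger_gap: 0.2
finger_force: 1.5
clock: 23.45
eef_pos: [501.6, 295.5, 60.8]
eef_rot: [-3.141, 0.0, 3.118]
wrist_force: [-1.4, -3.3, -1.4]
finger_gap: 0.4
finger_force: 1.5
```

```bash
python3 nudge.py '[[0,1,0,0,0,0],[0,2,0,0,0,0],[0,2,0,0,0,0]]'; python3 nudge.py '[[0,1,0,0,0,0],[0,1,0,0,0,0]]'; python3 nudge.py '[[0,1,0,0,0,0],[0,1,0,0,0,0]]'
```

```text
clock: 23.75
eef_pos: [501.6, 297.4, 60.8]
eef_rot: [-3.14, 0.0, 3.117]
wrist_force: [-1.5, -4.1, -1.7]
finger_gap: 0.3
finger_force: 1.7
clock: 23.95
eef_pos: [501.7, 297.5, 60.8]
eef_rot: [-3.139, -0.0, 3.117]
wrist_force: [-0.8, -10.6, -0.0]
finger_gap: 0.3
finger_force: 5.1
clock: 24.15
eef_pos: [501.6, 297.6, 60.8]
eef_rot: [-3.137, -0.001, 3.117]
wrist_force: [-3.8, -17.4, 2.7]
finger_gap: 0.7
finger_force: 8.7
```

End stop reached: the force climbs to 17 N with no motion. I back off, rise, and check.

```bash
python3 nudge.py '[[0,-5,0,0,0,0],[0,-18,0,0,0,0],[0,-40,0,0,0,0],[0,-60,-30,0,0,0],[0,-80,-70,0,0,0]]'; python3 nudge.py '[[40,-20,0,0,0,0],[80,-40,0,0,0,0],[120,-80,-20,0,0,0],[120,-120,-40,0,0,0],[120,-160,-60,0,0,0]]'; python3 nudge.py '[[0,-20,0,0,0,0],[0,-20,0,0,0,0],[0,-20,0,0,0,0]]'
python3 - <<'E'
from h import *
np.set_printoptions(suppress=True,precision=1,linewidth=220)
im,d,K,E=cam("top"); F=cloud(d,K,E).reshape(-1,3)
p=F[(abs(F[:,2]-84)<6)&(np.hypot(F[:,0]-501,F[:,1]-323)<30)]; print("knob",np.percentile(p,[2,98],axis=0).mean(0),len(p))
A=im
im,d,K,E=cam("scene"); F=cloud(d,K,E).reshape(-1,3)
p=F[(np.hypot(F[:,0]-502,F[:,1]-442)<18)&(F[:,2]>104)&(F[:,2]<125)]; print("head",np.percentile(p,[2,50,98],axis=0),len(p))
a=cv2.resize(im[90:210,300:450],None,fx=4,fy=4,interpolation=cv2.INTER_CUBIC)
save("pics/s9.png",np.vstack([a,cv2.resize(A[60:275,150:550],(600,322))[:120*1]]) if 0 else a)
E
```

```text
clock: 24.65
eef_pos: [498.9, 218.1, 130.5]
eef_rot: [-3.14, -0.002, 3.117]
wrist_force: [1.1, -0.5, 0.9]
finger_gap: 0.4
finger_force: 0.0
clock: 25.15
eef_pos: [374.6, 61.3, 192.3]
eef_rot: [-3.141, 0.002, 3.119]
wrist_force: [1.2, 0.6, 0.7]
finger_gap: 0.4
finger_force: 0.0
clock: 25.45
eef_pos: [375.4, 42.4, 191.2]
eef_rot: [-3.141, 0.001, 3.116]
wrist_force: [-0.0, 0.5, 0.1]
finger_gap: 0.4
finger_force: 0.0
knob [501.  323.9  83.5] 100
head [[491.8 430.2 105.7]
 [506.1 437.  114. ]
 [516.3 452.5 118.1]] 50
```

View pics/s9.png

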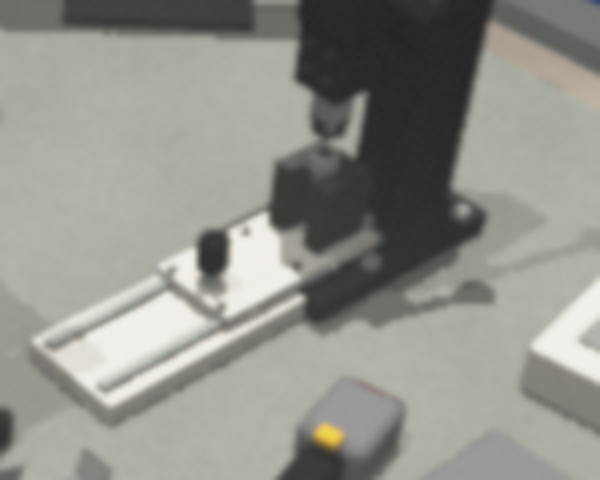

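The shuttle is home (knob at y 324). The head sits in the nest directly under the ram, at (325,155) in the crop, centred on the seat at y≈444 with its top at about 117 mm. Handing in.

```bash
python3 -c "
from cell import manip, camrig, probe_bus, order
print(order.sign_off())"
```

```text
the job is handed in; nothing more can be done
None
```

Job handed in at about 25.5 s: the pin went down the chute, was loaded upright at the closed end of the nest slot and released, and the shuttle was pushed home to its end stop with the pin still seated under the ram. While pressing the pin to the slot's end, the push reached about 4 N, and one camera reading suggested the shuttle moved up to 2 mm before I let go; a later check put it back where it started.

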